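# Bring the second mount under the inspection port

### The arm

A 6-joint arm with a two-finger parallel gripper is mounted at the origin on a cart in front of the work surface, level with it; the furniture and walls round the work are solid. World frame = base frame: x ahead of the robot, y to its left, z up, the work surface at z = 0. Lengths are in m, angles in degrees, forces in N, time in s.
With the tool pointing down it reaches from about 0.4 to 0.825 m from the base axis. Payload 7 kg.
Tool frame: the origin (TCP) lies between the finger pads, 19 mm behind the fingertips; this is the grasp point; z points along the fingers, y is the line along which they close (so a half turn about z gives the same grasp; the last joint's range is limited). The gripper opens to 88 mm and grips with 3 to 60 N. Pads are 19 mm wide; open, the fingers measure 130 mm over their backs; the gripper's body (78 mm by 193 mm) begins 47 mm behind the grasp point.
Start: joints at [-53.337, 20.546, 0.682, 0, -70.136, -16.507], TCP at [0.233, -0.634, 0.245] pointing down, gripper open.
Joint ranges: [-176.03, 176.03], [-82.01, 121.73], [-58.28, 71.71], [-173.87, 95.51], [-174.79, -0.11], [-173.66, 173.66]. Speed limits (degrees/s): [136.94, 136.94, 172.46, 180, 180, 180].

### API

Orientations are given as [roll, pitch, yaw] about the fixed x, y, z axes, in that order (R = Rz(yaw) Ry(pitch) Rx(roll)).
In Python, from plant import r gives the robot as it stands.
- The arm moves only by the tool carry_out, never from a script. Its argument "deltas" is a list of rows, each a list of 3 entries, a list of its own where there are three numbers: the opening, from 0 (shut) to 1 (fully open), then the shift along the tool's x, y, z in mm, then the turn, a rotation vector about the tool's x, y, z in rad. In form: [[gripper, [tx, ty, tz], [rx, ry, rz]], ...]. A call has 1 to 12 rows; each row is the pose to reach, as a shift and turn from the pose commanded when the call began, along the tool's axes at that moment; what a row does not reach only later rows make up. A row lasts 1/10 s, in which the tool goes at most 50 mm and 8.59 degrees, less where a joint would pass 70% of its speed; a pose out of reach is approached as far as the arm can. A call with a gripper value outside its range is refused whole. The fingers move at their own pace and stop on an object; "squeeze" is the grip in N (left out, the last holds). Time passes only in rows, so rows that repeat a pose let the fingers close. It gives the time, the measured TCP pose, the force, the opening and the grip force at its end, in the units of the state.
- r.get_state(): the state, without advancing time (a new reading comes with each control period).
- r.capture(name): name is "scene" or "side" or "wrist"; returns (picture, depth): 420x560x3 uint8, red, green, blue; 420x560 float32, m along the optical axis (not along the pixel's ray), 0 where there is no reading.
- r.get_calibration(name): a dict with "fov_y" (degrees; the focal length in pixels is half the picture's height over the tangent of half this angle, whatever the lens; pixels are square), "cx", "cy" (the principal point, pixels), "distortion" ([k1, k2, p1, p2, k3] as OpenCV has them; the pictures are not rectified), "view" (4x4, takes a point from world to camera coordinates). Camera axes: x right, y down, z forward; pixel columns grow to the right and rows downward; lengths in m; the calibration is good to about 2 mm. A picture is of the moment at which its call begins: read the wrist's pose just before it. get_calibration takes no time and is no camera call; for the wrist camera it gives the pose at the moment of the call.
- r.close_job(): hands the job in; it is judged then, once.
The state is a dict: "time_s": time; "joints": joint angles; "qd": joint speeds; "joint_torque": joint torques, N m; "tcp_pos": TCP position; "eef_rot": TCP orientation; "contact_force": force on the tool from outside, world axes, zero at the start; "moment": the same for the moment, N m; "gripper_width": finger opening in m; "gripper_force": force on a finger pad.
Only numpy, scipy, OpenCV 4.12 (cv2) and the standard library are available. Lean on these libraries where they do the work, as an engineer would, in place of code of your own. Each camera call takes 0.05 s, during which the arm holds its last target. There are 200 camera calls.

### The job

Press the sprung clear cover of the specimen carousel down until its catch snaps and holds it shut by itself. Only then grip the black pointer knob, turn it back anticlockwise to its end stop, and from there clockwise three clicks, so that the next mount stands under the port. The program finishes while still gripping the knob on that third click, to steady it for the reading; leave the things lying around it alone.

Things in the scene. Friction and masses are not known exactly. Their poses are not given: they have to be found in the camera images.
- carousel_housing: grey painted housing of the specimen carousel, 165 (x) x 250 (y) x 46 mm, fixed to the desk; origin at the centre of its underside, x points away from its front, y to its left, z up. Left part: the carousel with five resin mounts under the cover. Right part: index wheel and knob. Yaw differs from start to start
- cover (a joint): cover angle (rad), 0 = shut, grows as the front edge rises. A spring carries its weight and holds it ajar at 0.35 to 0.6; let go unlatched, it rises again. In the last 0.05 rad its tongue passes a sprung roller catch: about 6 to 10 N down on the front bar snaps it, and it then stays at 0 on a solid stop
- cover_press (a point): where to press the cover: top centre of its aluminium front bar (21 mm deep, 132 mm wide, 6 mm thick). In the housing frame at (-72, 50, 53) mm when shut. It travels an arc about the hinge axis
- cover_hinge (a point): middle of the cover's hinge axis, in the housing frame at (78, 50, 47) mm; the axis runs along the housing's y. The press point lies 150 mm in front of it and 6 mm above it when shut
- index (a joint): knob and index wheel angle, + clockwise from above (rad). Click stops every 0.419 (24 deg): end stop 0 (hard limit 0.02 beyond), then 0.419, 0.838, third 1.257; five in all. Starts near the first or second. A sprung roller drops between the wheel's lobes: leaving a stop takes 0.15 N m, midway it falls to nothing, then the wheel jumps on. The carousel turns 1:1; three clicks are one mount
- knob: black pointer knob on the index wheel, turning about a vertical axis at (-25, -69) mm in the housing frame. Its grip is an upright bar 14 mm thick, 46 mm long, 30 mm high, its top 93 mm above the desk. Origin on the axis 46 mm above the desk; x points horizontally along the bar to the white pointer line. At the end stop its x axis points 230 degrees anticlockwise from the housing's x axis
- knob_grip (a point): point on the knob's axis at the height for the TCP when gripping the bar across its thickness, 82 mm above the desk, 11 mm below the bar's top. The steel wheel beneath (39 mm radius) tops out at 58 mm, a black disc on it (17 mm radius) at 60 mm, the plunger block behind it at 60 mm
- loupe: black eye loupe, 42 mm across, 37 mm high, standing in front of the housing; origin at its underside; bystander
- tape_roll: roll of black tape lying flat to the left of the housing, 55 mm across, 19 mm high; origin at the centre of its underside; bystander
- spare_mount: tan resin mount, 30 mm across, 18 mm high, standing in front of the housing; origin at its underside; bystander

How it is judged (in metres and radians):
On the way, in this order (a step that is already met when the one before it is completed fails the run):
1. the cover is shut and its catch holds it with the fingers off (value of joint cover below 0.03 rad and contact force between the fingers and carousel_housing below 0.3 N), for 0.3 s.
2. the knob is turned back to its end stop (value of joint index below 0.09 rad), for 0.1 s.
At the end, for the whole second after the job is handed in: the knob rests within 0.1 rad of the third click from its end stop (1.257 rad), still gripped by the fingers with more than 3 N, and the cover is still latched shut (under 0.03 rad) (value of joint index between 1.157 and 1.357 rad and velocity of joint index between -0.1 and 0.1 rad/s and contact force between the fingers and knob above 3 N and value of joint cover below 0.03 rad); the arm keeps its last pose, push and grip.
It fails at once if the loupe, the tape roll or the spare mount is pushed away (more than 30 mm) (distance of any of loupe, tape_roll, spare_mount from where it was at the start of the episode above 0.03 m).
It fails at once if the knob is turned to another stop while the cover is open (value of joint cover above 0.1 rad and (value of joint index below 0.25 rad or value of joint index above 1.05 rad)).
It also fails if it takes over 58 s, if anything falls off the work surface, if the arm or the gripper's body presses on something with over 40 N, if the wrist force passes 120 N, or if a joint passes its speed limit or range.

## Working session

There is one attempt and no reset: what is moved stays moved. The work goes in short steps, Python scripts to look and compute and a tool call to move; the robot and the scene stay as the last step left them, time stands still between calls to the robot, and variables do not carry over. Pictures are saved under pics/ and viewed, at most 10 in all, crops included, and the job is handed in when it is done.

Besides the shell and the picture viewer there is one more tool, called after ">>>" as name(argument=value, ...) on one line, values as JSON. carry_out: Moves the arm, as the interface text tells. Its arguments: {"type":"object","properties":{"deltas":{"type":"array"},"squeeze":{"type":"number"}},"required":["deltas"]}

```bash
ls; mkdir -p pics
cat > h.py <<'E'
import numpy as np, cv2
from plant import r
def cal(n):
    c=r.get_calibration(n); f=210/np.tan(np.radians(c["fov_y"])/2)
    K=np.array([[f,0,c["cx"]],[0,f,c["cy"]],[0,0,1.]]); return K,np.array(c["distortion"],float),np.array(c["view"])
def cast(c,px,z):
    K,D,V=c; p=cv2.undistortPoints(np.array(px,float).reshape(-1,1,2),K,D).reshape(-1,2)
    d=np.c_[p,np.ones(len(p))]@V[:3,:3]; o=-V[:3,:3].T@V[:3,3]
    return o+d*((z-o[2])/d[:,2])[:,None]
def cloud(c,depth):
    K,D,V=c; h,w=depth.shape; u,v=np.meshgrid(np.arange(w),np.arange(h))
    p=cv2.undistortPoints(np.stack([u,v],-1).reshape(-1,1,2).astype(float),K,D).reshape(-1,2)
    P=np.c_[p,np.ones(len(p))]*depth.reshape(-1,1)
    return ((P-V[:3,3])@V[:3,:3]).reshape(h,w,3)
def proj(c,P):
    K,D,V=c; return cv2.projectPoints(np.array(P,float).reshape(-1,3),cv2.Rodrigues(V[:3,:3])[0],V[:3,3],K,D)[0].reshape(-1,2)
E
python3 - <<'E'
from h import *
s=r.get_state(); print({k:np.round(v,3) for k,v in s.items()})
for n in("scene","side"):
    c=cal(n); im,d=r.capture(n); np.savez(n,im=im,d=d); cv2.imwrite(f"pics/{n}.png",im[...,::-1]); print(n,np.round(-c[2][:3,:3].T@c[2][:3,3],3),c[0][0,0])
E
```

```text
pics
{'time_s': np.float64(0.0), 'joints': array([-5.3336e+01,  2.0592e+01,  6.3400e-01, -2.0000e-02, -7.0136e+01,
       -1.6507e+01]), 'qd': array([ 0.073, -0.013, -0.032, -0.053,  0.077, -0.007]), 'joint_torque': array([ 1.0000e-03, -5.8271e+01,  2.9305e+01,  6.9970e+00,  7.0000e-03,
       -0.0000e+00]), 'tcp_pos': array([ 0.232, -0.633,  0.244]), 'eef_rot': array([ 1.79904e+02, -8.00000e-03, -1.59849e+02]), 'contact_force': array([ 0.57 ,  0.133, -0.232]), 'moment': array([ 0.036,  0.067, -0.048]), 'gripper_force': np.float64(0.0), 'gripper_width': np.float64(0.088)}
scene [ 0.042 -0.602  0.675] 509.2541242117656
side [0.341 0.559 0.754] 529.0671320744054
```

View pics/scene.png

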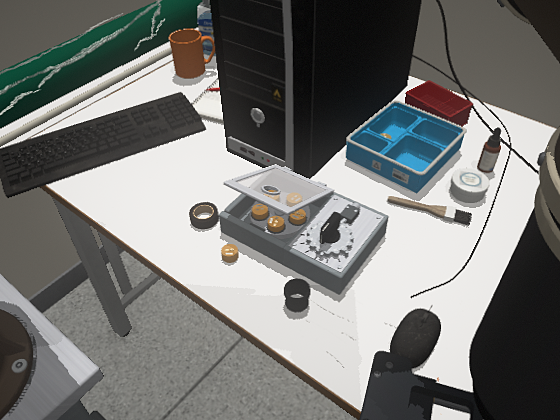

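View pics/side.png

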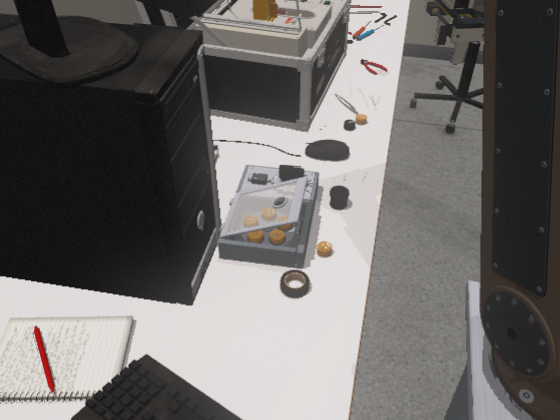

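Scene view: the housing spans about (220–387, 180–288), with the cover ajar at the left, the knob near (330,230), the tape roll at (203,215), the spare mount at (230,253) and the loupe at (296,294). The PC tower is right behind it. The side view shows the same things, with the housing at (222–320, 165–262).

Run:
```python
from h import *
pts=[]
for n in("scene","side"):
    c=cal(n); z=np.load(n+".npz"); d=z["d"]; P=cloud(c,d); P[d==0]=np.nan
    px={"scene":[(222,233),(342,286),(385,240)],"side":[(222,255),(303,262),(320,172)]}[n]
    for u,v in px: print(n,(u,v),np.round(P[v,u],3))
    np.save(n+"_P.npy",P)
    x0,x1,y0,y1=(215,392,160,292) if n=="scene" else (215,325,160,270)
    Q=P[y0:y1,x0:x1].reshape(-1,3); Q=Q[np.isfinite(Q[:,0])]
    m=(Q[:,2]>.041)&(Q[:,2]<.050); pts.append(Q[m,:2])
    print(m.sum(), Q[m].min(0),Q[m].max(0), np.median(Q[(Q[:,2]<.01)][:,2]))
    print("knob", [np.round(P[v,u],3) for u,v in ([(330,222),(335,215)] if n=="scene" else [(292,170)])])
    im=z["im"][y0:y1,x0:x1,::-1]; s=800/(x1-x0) if n=="scene" else 5
    cv2.imwrite(f"pics/{n}_c.png",cv2.resize(im,None,fx=4,fy=4,interpolation=cv2.INTER_CUBIC))
for q in pts+[np.vstack(pts)]: print(cv2.minAreaRect(q.astype(np.float32)))
```

```text
scene (222, 233) [ 0.457 -0.118  0.   ]
scene (342, 286) [ 0.478 -0.363  0.02 ]
scene (385, 240) [ 0.624 -0.359 -0.002]
4090 [ 0.45699825 -0.3624725   0.04100381] [ 0.76854339 -0.08389085  0.04998794] -4.8547844209612604e-05
knob [array([ 0.521, -0.305,  0.095]), array([ 0.538, -0.303,  0.095])]
side (222, 255) [ 0.615 -0.104  0.011]
side (303, 262) [ 0.459 -0.124  0.009]
side (320, 172) [ 0.479 -0.421  0.001]
1795 [ 0.45833563 -0.36197255  0.04100244] [ 0.6368422  -0.1008569   0.04999935] 0.0008675711512493747
knob [array([ 0.52 , -0.296,  0.092])]
((0.6125806570053101, -0.21923284232616425), (0.3030357360839844, 0.2678513526916504), 4.510948181152344)
((0.5531813502311707, -0.23079979419708252), (0.17708389461040497, 0.2541608512401581), 3.079033851623535)
((0.6103838682174683, -0.21963249146938324), (0.3043768107891083, 0.26699045300483704), 5.896920680999756)
```

View pics/scene_c.png

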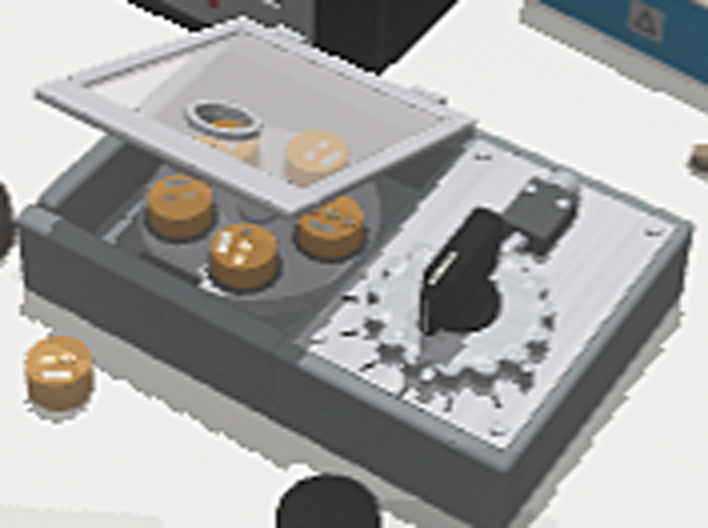

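Run:
```python
from h import *
c=cal("scene")
A=cast(c,[(220.5,215.5),(341.2,277),(387.5,217)],.046); print(np.round(A,4))
FL,FR,BR=A; print("len",np.linalg.norm(FL-FR),np.linalg.norm(FR-BR))
print("yaw",np.degrees(np.arctan2(*(FL-FR)[:2]*[-1,1])), np.degrees(np.arctan2((BR-FR)[1],(BR-FR)[0])))
out=[]
for n in("scene","side"):
    P=np.load(n+"_P.npy"); x0,x1,y0,y1=(215,392,160,292) if n=="scene" else (215,325,160,270)
    Q=P[y0:y1,x0:x1].reshape(-1,3); Q=Q[np.isfinite(Q[:,0])]
    m=(Q[:,2]>.043)&(Q[:,2]<.049)&(Q[:,0]<.66)&(Q[:,1]<-.095); q=Q[m,:2].astype(np.float32); out.append(q)
    print(n,cv2.minAreaRect(q))
q=np.vstack(out); print(cv2.minAreaRect(q)); rect=cv2.minAreaRect(q)
# edges by rows: front edge min x per y bin, right edge min y per x bin
for k,o in((0,1),(1,0)):
    b=[]; 
    for lo in np.arange(-.36,-.1,.01) if k==0 else np.arange(.46,.63,.01):
        s=q[(q[:,o]>=lo)&(q[:,o]<lo+.01)]
        if len(s)>8: b.append((lo+.005,np.percentile(s[:,k],2)))
    b=np.array(b); l=cv2.fitLine(b.astype(np.float32),cv2.DIST_HUBER,0,.01,.01).ravel(); print("edge",k,np.round(l,4),np.degrees(np.arctan2(l[1],l[0])))
# knob top: points at z .088-.097 
for n in("scene","side"):
    P=np.load(n+"_P.npy"); im=np.load(n+".npz")["im"]; 
    Pn=np.nan_to_num(P); m=(Pn[...,2]>.087)&(Pn[...,2]<.099)&(abs(Pn[...,0]-.53)<.06)&(abs(Pn[...,1]+.30)<.045)
    print("knob",n,m.sum(),cv2.minAreaRect(P[m][:,:2].astype(np.float32)),im[m].mean(0))
    w=m&(im.min(-1)>140); print("white",w.sum(), P[w].mean(0) if w.any() else "")
```

```text
[[ 0.4577 -0.1203  0.046 ]
 [ 0.4744 -0.3616  0.046 ]
 [ 0.6318 -0.352   0.046 ]]
len 0.24191348588929845 0.15768089308738123
yaw 3.9637838730723893 3.4848330227446107
scene ((0.5627694725990295, -0.2288547158241272), (0.19915877282619476, 0.25736862421035767), 3.7615206241607666)
side ((0.5502274632453918, -0.23095867037773132), (0.17056186497211456, 0.2541608512401581), 3.079033851623535)
((0.5627701878547668, -0.22886615991592407), (0.19915877282619476, 0.2573915421962738), 3.7615206241607666)
edge 0 [ 0.9975 -0.0701 -0.246   0.4663] -4.018619
edge 1 [ 0.997   0.0778  0.552  -0.3558] 4.4639153
knob scene 222 ((0.5228428244590759, -0.3038708567619324), (0.05173129215836525, 0.013899906538426876), 5.927097797393799) [63.02702703 62.48648649 62.13963964]
white 13 [ 0.50920903 -0.30435595  0.09384411]
knob side 151 ((0.5239775776863098, -0.30052459239959717), (0.05210917070508003, 0.017744120210409164), 8.572188377380371) [79.79470199 77.94039735 77.74834437]
white 4 [ 0.53827293 -0.30025127  0.09240735]
```

```bash
cat >> h.py <<'E'
from scipy.spatial.transform import Rotation as Ro
def go(pos,yaw):
    "print the shift (mm) and turn (rad) in tool axes from the present pose to tool-down at pos, yaw"
    s=r.get_state(); R=Ro.from_euler("xyz",s["eef_rot"],degrees=True)
    T=Ro.from_euler("xyz",[180,0,yaw],degrees=True)
    sh=R.inv().apply(np.array(pos)-s["tcp_pos"])*1e3; rv=(R.inv()*T).as_rotvec()
    print("t",round(s["time_s"],2),"shift",np.round(sh,1),"turn",np.round(rv,3),"F",np.round(s["contact_force"],1),"tcp",np.round(s["tcp_pos"],4),np.round(s["eef_rot"],2))
def hframe(o,yaw):
    a=np.radians(yaw); R=np.array([[np.cos(a),-np.sin(a),0],[np.sin(a),np.cos(a),0],[0,0,1]])
    return (lambda h:np.array(o)+R@(np.array(h)/1e3)), (lambda P:(np.asarray(P)-np.array(o))@R*1e3)
E
python3 - <<'E'
from h import *
ex=np.array([.9976,.0698]);ey=np.array([-.0698,.9976]); o=np.r_[.529*ex-.2695*ey,0]; print("o",o)
toW,toH=hframe(o,4.0)
for n in("scene","side"):
    P=np.load(n+"_P.npy"); H=toH(np.nan_to_num(P,nan=9).reshape(-1,3))
    m=(H[:,2]>110)&(H[:,2]<250)&(abs(H[:,0])<300)&(abs(H[:,1])<350)&(H[:,0]>60); print(n,"obst",m.sum(), H[m].min(0) if m.any() else "")
    h=H[m]; 
    if m.any(): print(np.round([np.percentile(h[:,0],[0,1,5,20]),np.percentile(h[:,1],[0,1,5,20])]))
    m=(H[:,1]>-25)&(H[:,1]<125)&(H[:,0]<80)&(H[:,0]>-90)&(H[:,2]>62)
    h=H[m]; t=np.arctan2(h[:,2]-50,78-h[:,0]); print("cover",m.sum(),np.percentile(t,[5,50,95]),np.percentile(h[:,0],[1,99]),np.percentile(h[:,1],[1,50,99]),np.percentile(h[:,2],[50,95,99]))
go([.49,-.24,.32],-176)
E
```

```text
o [ 0.5465415 -0.231929   0.       ]
scene obst 9485 [ 83.20735976  52.11244599 110.09453325]
[[83. 85. 90. 95.]
 [52. 54. 55. 57.]]
cover 2489 [0.41027397 0.43167486 0.47795841] [-67.94436866  53.90284147] [-16.6323348   44.19414337 112.95201394] [ 92.47467488 114.77110143 115.97443538]
side obst 10595 [  60.59622778 -349.9171502   110.01934502]
[[  61.   85.   93.   98.]
 [-350.   86.   98.  199.]]
cover 2725 [0.41848372 0.44257578 0.51441975] [-65.95870977  56.64967074] [-13.63682003  57.51414564 116.58308356] [ 89.88697045 114.77363086 116.57184635]
t 0.1 shift [-377.3  280.6  -75.1] turn [ 0.001 -0.     0.282] F [-0.1  0.9 -0.2] tcp [ 0.2324 -0.6333  0.2445] [ 1.7992e+02 -1.0000e-02 -1.5985e+02]
```

>>> carry_out(deltas=[[0,[-38,28,-20],[0,0,0.05]],[0,[-76,56,-40],[0,0,0.1]],[0,[-114,84,-60],[0,0,0.15]],[0,[-152,112,-75],[0,0,0.2]],[0,[-190,140,-75],[0,0,0.25]],[0,[-228,168,-75],[0,0,0.28]],[0,[-266,196,-75],[0,0,0.28]],[0,[-304,224,-75],[0,0,0.28]],[0,[-342,252,-75],[0,0,0.28]],[0,[-377,280,-75],[0,0,0.28]],[0,[-377,280,-75],[0,0,0.28]],[0,[-377,280,-75],[0,0,0.28]]])

```text
time_s: 1.3
tcp_pos: [0.4904, -0.2398, 0.32]
eef_rot: [180.0, -0.0, -175.7]
contact_force: [-0.2, -0.4, -0.4]
gripper_width: 0.0014
gripper_force: 0.0
```

Run:
```python
from h import *
s=r.get_state(); print(s["tcp_pos"],s["eef_rot"],s["joints"])
c=cal("wrist"); im,d=r.capture("wrist"); P=cloud(c,d); P[d==0]=np.nan
np.savez("w1",im=im,P=P,K=c[0],D=c[1],V=c[2]); cv2.imwrite("pics/w1.png",im[...,::-1]); print(-c[2][:3,:3].T@c[2][:3,3],(d>0).mean())
```

```text
[ 0.49035127 -0.23976952  0.31995917] [ 1.79986096e+02 -4.87147533e-02 -1.75738626e+02] [-5.48898728e+00  6.01051414e+00 -8.71917693e+00 -5.63689889e-03
 -7.53206748e+01 -8.02482138e+01]
[ 0.41870717 -0.24431739  0.45996614] 0.9959268707482993
```

View pics/w1.png

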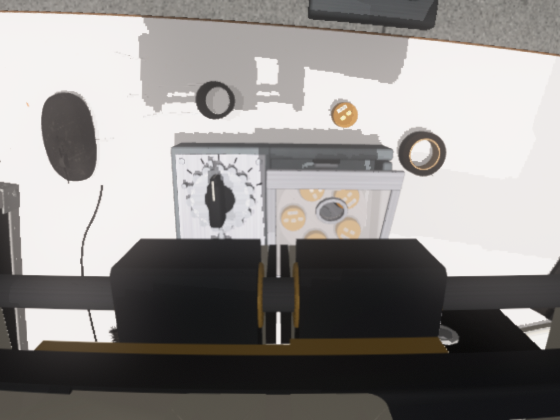

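The wrist view shows the housing's front edge along row ~147 from (175,147) to (390,150), the knob bar at about (216,200) with its pointer line up (towards the front), and the cover's front bar at (265–402, 180). All three bystanders stand clear in front of or beside it.

Run:
```python
from h import *
z=np.load("w1.npz"); im,P=z["im"],np.nan_to_num(z["P"],nan=9); c=(z["K"],z["D"],z["V"])
g=np.zeros(im.shape[:2],bool); g[130:240,165:415]=1
A=cast(c,[(175,147),(389,150)],.046); print("corners",np.round(A,4),np.linalg.norm(A[0]-A[1]))
m=g&(P[...,2]>.04)&(P[...,2]<.05)&(P[...,1]<-.1)
q=P[m][:,:2]; b=[]
for lo in np.arange(-.35,-.12,.01):
    s=q[(q[:,1]>=lo)&(q[:,1]<lo+.01)]
    if len(s)>8: b.append((lo+.005,s[:,0].min()))
l=cv2.fitLine(np.array(b,np.float32),cv2.DIST_HUBER,0,.01,.01).ravel(); print("front",np.round(l,4),-np.degrees(np.arctan2(l[1],l[0])))
b=[]
for lo in np.arange(.47,.56,.01):
    s=q[(q[:,0]>=lo)&(q[:,0]<lo+.01)]
    if len(s)>8: b.append((lo+.005,s[:,1].min()))
print("right",np.round(b,4).tolist())
# knob top: dark connected pixels near, high
k=g&(P[...,2]>.086)&(P[...,2]<.1)&(P[...,1]<-.26); x=P[k]; print("knob depth",k.sum(),cv2.minAreaRect(x[:,:2].astype(np.float32)),np.median(x[:,2]))
n,lab,st,ce=cv2.connectedComponentsWithStats(k.astype(np.uint8)); i=1+np.argmax(st[1:,4]); cnt=cv2.findContours((lab==i).astype(np.uint8),0,1)[0][0].reshape(-1,2); print(st[i],cv2.minAreaRect(cast(c,cnt,.093)[:,:2].astype(np.float32)))
w=k&(im.min(-1)>120); v,u=np.nonzero(w); print("white line",w.sum()); 
if w.any(): print(np.c_[u,v].min(0),np.c_[u,v].max(0),cv2.minAreaRect(cast(c,np.c_[u,v],.093)[:,:2].astype(np.float32)))
# cover bar
m=g&(P[...,2]>.10)&(P[...,2]<.13); x=P[m]; print("bar",m.sum(),cv2.minAreaRect(x[:,:2].astype(np.float32)),np.median(x[:,2]),np.percentile(x[:,2],[2,98]))
```

```text
corners [[ 0.472  -0.3551  0.046 ]
 [ 0.4575 -0.1174  0.046 ]] 0.23815655599731586
front [ 0.9979 -0.0643 -0.241   0.4636] 3.689273
right [[0.475, -0.3614], [0.485, -0.36], [0.495, -0.36], [0.505, -0.3589], [0.515, -0.3589], [0.525, -0.3577], [0.535, -0.3561], [0.545, -0.3568], [0.555, -0.3552], [0.565, -0.3553]]
knob depth 663 ((0.5207314491271973, -0.3017480969429016), (0.051578033715486526, 0.014382445253431797), 5.86723518371582) 0.09357208076974306
[207 178  17  50 663] ((0.5199768543243408, -0.3010367453098297), (0.051757100969552994, 0.014899560250341892), 5.7285590171813965)
white line 54
[207 181] [223 224] ((0.5205061435699463, -0.30156609416007996), (0.04629574343562126, 0.0071277618408203125), 14.678816795349121)
bar 4566 ((0.4965600073337555, -0.18462052941322327), (0.04718615859746933, 0.1327635943889618), 3.236123561859131) 0.11012088583180152 [0.10040344 0.11639723]
```

```bash
cat >> h.py <<'E'
toW,toH=hframe([.5457,-.2317,0],3.7)
def press(t): return [78-150*np.cos(t)-6*np.sin(t),50,47+150*np.sin(t)+6*np.cos(t)]
E
python3 - <<'E'
from h import *
go(toW(np.add(press(.43),[0,0,39])),-176.3)
R=Ro.from_euler("xyz",r.get_state()["eef_rot"],degrees=True); a=toW(press(.43))
for t in (.43,.35,.25,.15,.1,.05,0): print(t,np.round(toW(np.add(press(t),[0,0,19])),4),np.round(R.inv().apply(toW(press(t))-a)*1e3,1))
E
```

```text
t 1.35 shift [  4.   55.3 166.1] turn [ 0.    -0.001  0.008] F [-0.3 -0.8 -0.4] tcp [ 0.4899 -0.2406  0.3201] [ 1.7999e+02 -4.0000e-02 -1.7582e+02]
0.43 [ 0.4818 -0.1857  0.134 ] [0. 0. 0.]
0.35 [ 0.4776 -0.186   0.1231] [ 4.1  0.  10.9]
0.25 [ 0.4738 -0.1862  0.1089] [ 8.   0.1 25.1]
0.15 [ 0.4714 -0.1864  0.0943] [10.3  0.1 39.6]
0.1 [ 0.4708 -0.1864  0.0869] [11.   0.1 47. ]
0.05 [ 0.4705 -0.1865  0.0795] [11.2  0.1 54.5]
0 [ 0.4706 -0.1865  0.072 ] [11.1  0.1 62. ]
```

>>> carry_out(deltas=[[0,[1,18,45],[0,0,0.008]],[0,[2,40,85],[0,0,0.008]],[0,[4,55,125],[0,0,0.008]],[0,[4,55,160],[0,0,0.008]],[0,[4,55,176],[0,0,0.008]],[0,[4,55,176],[0,0,0.008]]], squeeze=20)

```text
time_s: 1.95
tcp_pos: [0.4798, -0.1872, 0.142]
eef_rot: [180.0, -0.3, -176.5]
contact_force: [-0.0, -0.4, -0.0]
gripper_width: 0.0006
gripper_force: 0.0
```

Run:
```python
from h import *
go(toW(np.add(press(.43),[0,0,19])),-176.3)
im,d=r.capture("scene"); cv2.imwrite("pics/s2.png",cv2.resize(im[120:320,160:430,::-1],None,fx=2.5,fy=2.5,interpolation=cv2.INTER_CUBIC))
```

```text
t 1.95 shift [-2.1  1.4  8. ] turn [ 0.001 -0.005 -0.003] F [-0.  -0.4 -0. ] tcp [ 0.4798 -0.1872  0.142 ] [ 179.96   -0.29 -176.46]
```

View pics/s2.png

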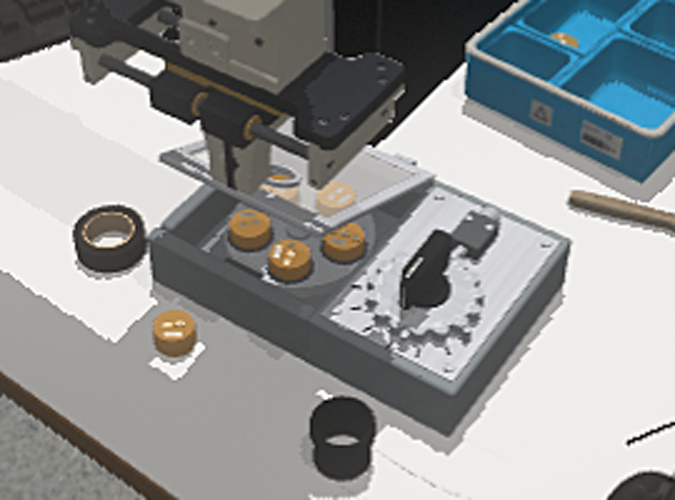

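The closed fingers hang just above the middle of the front bar, at about (235,185) in the crop. Now I press along the arc.

>>> carry_out(deltas=[[0,[-2,1,6],[0,0,0]],[0,[0,1,12],[0,0,0]],[0,[2,1,19],[0,0,0]],[0,[4,1,26],[0,0,0]],[0,[6,1,33],[0,0,0]],[0,[7,1,40],[0,0,0]],[0,[8,1,47],[0,0,0]],[0,[9,1,54],[0,0,0]],[0,[9,1,60],[0,0,0]],[0,[9,1,64],[0,0,0]],[0,[9,1,67],[0,0,0]],[0,[9,1,70],[0,0,0]]])

```text
time_s: 3.2
tcp_pos: [0.4728, -0.1859, 0.0741]
eef_rot: [180.0, -0.0, -176.3]
contact_force: [0.0, -0.6, -0.5]
gripper_width: 0.0004
gripper_force: 0.0
```

Run:
```python
from h import *
go(toW(np.add(press(0),[0,0,19])),-176.3)
```

```text
t 3.2 shift [ 2.2 -0.4  2.1] turn [ 0.    -0.001 -0.001] F [ 0.  -0.6 -0.5] tcp [ 0.4728 -0.1859  0.0741] [ 1.8000e+02 -3.0000e-02 -1.7634e+02]
```

>>> carry_out(deltas=[[0,[0,0,2],[0,0,0]],[0,[0,0,3.5],[0,0,0]],[0,[0,0,5],[0,0,0]],[0,[0,0,5],[0,0,0]]])

```text
time_s: 3.6
tcp_pos: [0.4734, -0.1859, 0.0713]
eef_rot: [-180.0, 0.0, -176.3]
contact_force: [-8.3, 4.7, 24.7]
gripper_width: 0.0003
gripper_force: 12.1
```

Run:
```python
from h import *
go(toW(np.add(press(0),[0,0,19])),-176.3)
im,d=r.capture("scene"); cv2.imwrite("pics/s3.png",cv2.resize(im[120:320,160:430,::-1],None,fx=2.5,fy=2.5,interpolation=cv2.INTER_CUBIC))
```

```text
t 3.6 shift [ 2.8 -0.3 -0.7] turn [-0.001  0.001  0.   ] F [-8.3  4.7 24.7] tcp [ 0.4734 -0.1859  0.0713] [-1.7996e+02  5.0000e-02 -1.7629e+02]
```

View pics/s3.png

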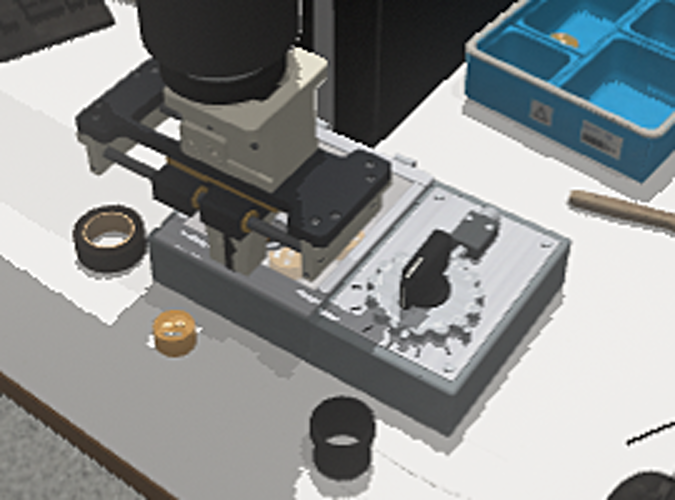

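The cover lies flat with the fingers on its bar, on the solid stop (25 N at the expected height). Next I lift off and check that it holds.

>>> carry_out(deltas=[[0,[0,0,-8],[0,0,0]],[0,[0,0,-25],[0,0,0]],[0,[0,0,-50],[0,0,0]],[0,[0,0,-75],[0,0,0]],[0.5,[0,0,-75],[0,0,0]],[0.5,[0,0,-75],[0,0,0]]])

```text
time_s: 4.25
tcp_pos: [0.4735, -0.1858, 0.1448]
eef_rot: [180.0, 0.1, -176.4]
contact_force: [-0.8, -0.1, -0.1]
gripper_width: 0.0112
gripper_force: 0.0
```

Run:
```python
from h import *
c=cal("side"); im,d=r.capture("side"); P=cloud(c,d); H=toH(P); 
m=(H[...,1]>-10)&(H[...,1]<110)&(H[...,0]<-55)&(H[...,0]>-95)&(d>0)&(H[...,2]<140)&(H[...,2]>30); print("bar z",m.sum(),np.percentile(H[m][:,2],[50,90,95,99]))
k=[0,0,0]
go([.524,-.302,.150],-174.3)
```

```text
bar z 610 [ 53.3784481   55.57719001 129.1525715  135.84482001]
t 4.3 shift [ -43.6 -119.2   -6. ] turn [ 0.     0.    -0.036] F [ 0.2 -0.2 -0.8] tcp [ 0.4729 -0.1858  0.1441] [ 1.7998e+02  1.0000e-02 -1.7636e+02]
```

The cover holds by itself: the bar top is at 53 mm with the fingers clear. On to the knob.

>>> carry_out(deltas=[[0.55,[-14,-40,-6],[0,0,-0.036]],[0.55,[-29,-80,-6],[0,0,-0.036]],[0.55,[-44,-119,-6],[0,0,-0.036]],[0.55,[-44,-119,-6],[0,0,-0.036]],[0.55,[-44,-119,-6],[0,0,-0.036]]])

```text
time_s: 4.8
tcp_pos: [0.5237, -0.3024, 0.1482]
eef_rot: [179.9, -0.2, -174.4]
contact_force: [-0.8, 0.9, -0.1]
gripper_width: 0.0476
gripper_force: 0.0
```

Run:
```python
from h import *
go([.524,-.302,.082],-174.3)
c=cal("wrist"); im,d=r.capture("wrist"); P=np.nan_to_num(cloud(c,d))
k=(P[...,2]>.086)&(P[...,2]<.098)&(abs(P[...,1]+.302)<.02)&(abs(P[...,0]-.52)<.05)&(d>0); print(k.sum())
if k.any(): print(cv2.minAreaRect(P[k][:,:2].astype(np.float32)))
cv2.imwrite("pics/w2.png",im[...,::-1])
print(r.get_state()["gripper_width"])
```

```text
t 4.8 shift [-0.5  0.3 66.2] turn [ 0.001 -0.003 -0.002] F [-0.8  0.9 -0.1] tcp [ 0.5237 -0.3024  0.1482] [ 1.7993e+02 -1.7000e-01 -1.7440e+02]
2122
((0.5199161767959595, -0.3026193678379059), (0.05259094014763832, 0.013865351676940918), 5.9321160316467285)
0.048263155868229796
```

View pics/w2.png

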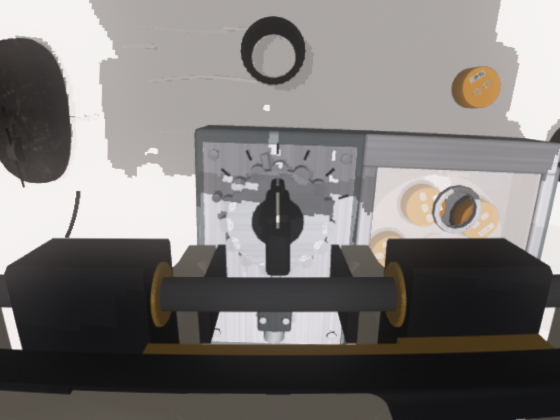

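The wrist view shows the knob bar at (278, 180–275), midway between the open fingers (215 and 345), with the latched cover to the right. A cast of the black disc's centre checks the axis.

Run:
```python
from h import *
c=cal("wrist"); p=cast(c,[(252,220),(303,220),(277,193),(277,245)],.060); print(np.round(p,4),np.round(p[:2].mean(0),4),np.linalg.norm(p[0]-p[1]))
print("tip/end",np.round(cast(c,[(278,178),(278,275)],.093),4))
go([.523,-.3022,.082],-174.2)
```

```text
[[ 0.5249 -0.3175  0.06  ]
 [ 0.5216 -0.2848  0.06  ]
 [ 0.5056 -0.3032  0.06  ]
 [ 0.5403 -0.2998  0.06  ]] [ 0.5233 -0.3012  0.06  ] 0.032781814360944586
tip/end [[ 0.4897 -0.3042  0.093 ]
 [ 0.5459 -0.2986  0.093 ]]
t 4.85 shift [ 0.4 -0.5 66.7] turn [ 0.001 -0.002 -0.003] F [-0.5  0.6  0.3] tcp [ 0.5236 -0.3017  0.1487] [ 1.7993e+02 -1.4000e-01 -1.7435e+02]
```

Axis ≈ (0.523, −0.302). Next: descend and grip.

>>> carry_out(deltas=[[0.55,[0,0,30],[0,0,-0.003]],[0.55,[0,0,55],[0,0,-0.003]],[0.55,[0,0,66],[0,0,-0.003]],[0.55,[0,0,66],[0,0,-0.003]],[0.1,[0,0,66],[0,0,-0.003]],[0.1,[0,0,66],[0,0,-0.003]],[0.1,[0,0,66],[0,0,-0.003]],[0.1,[0,0,66],[0,0,-0.003]],[0.1,[0,0,66],[0,0,-0.003]]], squeeze=40)

```text
time_s: 5.75
tcp_pos: [0.5248, -0.3023, 0.085]
eef_rot: [-179.9, 0.1, -174.1]
contact_force: [1.9, -20.3, -5.4]
gripper_width: 0.0137
gripper_force: 14.2
```

Run:
```python
from h import *
go([.523,-.302,.082],-174.3); s=r.get_state(); print(s["moment"],s["gripper_width"],s["gripper_force"],s["joints"])
```

```text
t 5.75 shift [1.8 0.5 3. ] turn [-0.001  0.001  0.004] F [  1.9 -20.3  -5.4] tcp [ 0.5248 -0.3023  0.085 ] [-1.7995e+02  5.0000e-02 -1.7410e+02]
[-7.16067047 -0.13471521 -0.05869927] 0.01369760762587323 14.202530533075333 [-1.14580174e+01  2.24587251e+01 -1.96197631e+01  4.62699308e-02
 -4.78556714e+01 -7.26705254e+01]
```

>>> carry_out(deltas=[[0.1,[0,-0.7,2],[0,0,0]],[0.1,[0,-0.7,2],[0,0,0]],[0.1,[0,-0.7,2],[0,0,0]],[0.1,[0,-0.7,2],[0,0,0]]], squeeze=45)

```text
time_s: 6.15
tcp_pos: [0.5249, -0.3026, 0.0848]
eef_rot: [-180.0, 0.1, -174.1]
contact_force: [-6.2, 6.0, 18.3]
gripper_width: 0.0137
gripper_force: 45.0
```

Run:
```python
from h import *
go([.523,-.302,.082],-174.3); s=r.get_state(); print(s["moment"],s["gripper_width"],s["gripper_force"])
```

```text
t 6.15 shift [1.8 0.8 2.8] turn [-0.001  0.001  0.004] F [-6.2  6.  18.3] tcp [ 0.5249 -0.3026  0.0848] [-1.7995e+02  7.0000e-02 -1.7408e+02]
[ 2.05402817  2.00063513 -0.02958003] 0.013710512021208545 45.00325798988342
```

>>> carry_out(deltas=[[0.1,[0,0.1,-1],[0,0,-0.07]],[0.1,[0,0.1,-1],[0,0,-0.14]],[0.1,[0,0.1,-1],[0,0,-0.21]],[0.1,[0,0.1,-1],[0,0,-0.28]],[0.1,[0,0.1,-1],[0,0,-0.35]],[0.1,[0,0.1,-1],[0,0,-0.42]],[0.1,[0,0.1,-1],[0,0,-0.42]],[0.1,[0,0.1,-1],[0,0,-0.42]]])

```text
time_s: 6.95
tcp_pos: [0.525, -0.3031, 0.0849]
eef_rot: [-179.9, 0.0, -150.0]
contact_force: [-2.1, -0.8, 9.5]
gripper_width: 0.0137
gripper_force: 45.0
```

Run:
```python
from h import *
go([.524,-.3025,.083],3.7+230-180-180); s=r.get_state(); print(s["moment"],s["gripper_width"],s["gripper_force"], "F tool",Ro.from_euler("xyz",s["eef_rot"],degrees=True).inv().apply(s["contact_force"]))
```

```text
t 6.95 shift [0.6 1.  1.9] turn [-0.002  0.    -0.414] F [-2.1 -0.8  9.5] tcp [ 0.525  -0.3031  0.0849] [-1.7991e+02  3.0000e-02 -1.5002e+02]
[ 0.01005699  0.94464987 -0.06643596] 0.013716385536940443 44.999849796295166 F tool [ 2.16572913  0.36453196 -9.48749776]
```

>>> carry_out(deltas=[[0.1,[0,0,0],[0,0,-0.07]],[0.1,[0,0,0],[0,0,-0.14]],[0.1,[0,0,0],[0,0,-0.21]],[0.1,[0,0,0],[0,0,-0.28]],[0.1,[0,0,0],[0,0,-0.35]],[0.1,[0,0,0],[0,0,-0.41]],[0.1,[0,0,0],[0,0,-0.43]],[0.1,[0,0,0],[0,0,-0.43]],[0.1,[0,0,0],[0,0,-0.43]]])

```text
time_s: 7.85
tcp_pos: [0.5253, -0.3035, 0.0849]
eef_rot: [-179.9, -0.0, -125.4]
contact_force: [-1.4, -3.2, 7.4]
gripper_width: 0.0139
gripper_force: 45.0
```

Run:
```python
from h import *
go([.524,-.3025,.083],-126.3); s=r.get_state(); print(s["moment"],s["gripper_width"],s["gripper_force"], "F tool",Ro.from_euler("xyz",s["eef_rot"],degrees=True).inv().apply(s["contact_force"]))
```

```text
t 7.85 shift [-0.   1.6  1.9] turn [-0.002 -0.     0.016] F [-1.4 -3.2  7.4] tcp [ 0.5253 -0.3035  0.0849] [-1.7986e+02 -1.0000e-02 -1.2540e+02]
[-0.80605399  0.67373349 -0.09767378] 0.013886502648040847 45.00675559043884 F tool [ 3.35834394 -0.74276956 -7.34770069]
```

>>> carry_out(deltas=[[0.1,[0,0,0],[0,0,-0.03]],[0.1,[0,0,0],[0,0,-0.05]],[0.1,[0,0,0],[0,0,-0.05]]])

```text
time_s: 8.15
tcp_pos: [0.5253, -0.3035, 0.0849]
eef_rot: [-179.9, 0.0, -122.6]
contact_force: [-2.0, -3.4, 7.4]
gripper_width: 0.0139
gripper_force: 46.1
```

Run:
```python
from h import *
go([.524,-.3025,.083],-126.3); s=r.get_state(); print(s["moment"],s["gripper_width"],s["gripper_force"])
im,d=r.capture("wrist"); cv2.imwrite("pics/w3.png",im[...,::-1])
```

```text
t 8.15 shift [-0.1  1.6  1.9] turn [-0.003  0.     0.065] F [-2.  -3.4  7.4] tcp [ 0.5253 -0.3035  0.0849] [-179.85    0.   -122.59]
[-0.89978233  0.56475925 -1.00957147] 0.013854322930384518 46.14142119884491
```

View pics/w3.png

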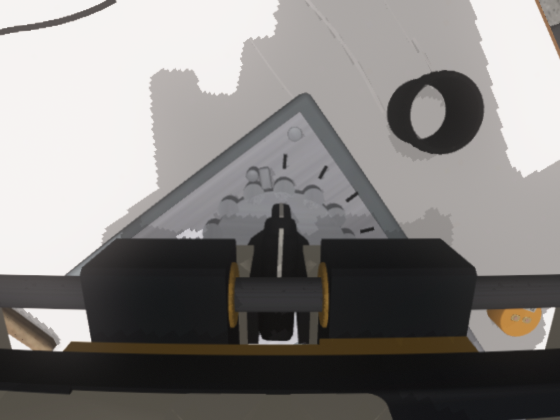

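The stop is confirmed: the moment is −1.0 N m and the pointer (282,205) is on the first tick (285,160). Now 72° clockwise to the third click.

>>> carry_out(deltas=[[0.1,[0,0,0],[0,0,0.06]],[0.1,[0,0,0],[0,0,0.14]],[0.1,[0,0,0],[0,0,0.22]],[0.1,[0,0,0],[0,0,0.3]],[0.1,[0,0,0],[0,0,0.38]],[0.1,[0,0,0],[0,0,0.46]],[0.1,[0,0,0],[0,0,0.54]],[0.1,[0,0,0],[0,0,0.62]],[0.1,[0,0,0],[0,0,0.7]],[0.1,[0,0,0],[0,0,0.78]],[0.1,[0,0,0],[0,0,0.86]],[0.1,[0,0,0],[0,0,0.9]]])

```text
time_s: 9.4
tcp_pos: [0.5248, -0.3026, 0.0849]
eef_rot: [-180.0, 0.1, -174.3]
contact_force: [-3.2, 3.7, 11.0]
gripper_width: 0.0134
gripper_force: 45.0
```

Run:
```python
from h import *
go([.525,-.303,.085],-198.2); s=r.get_state(); print(s["moment"],s["gripper_force"])
```

```text
t 9.4 shift [-0.1 -0.4 -0.1] turn [-0.     0.001  0.418] F [-3.2  3.7 11. ] tcp [ 0.5248 -0.3026  0.0849] [-1.7996e+02  6.0000e-02 -1.7427e+02]
[1.21110819 1.1083494  0.02590793] 45.00284492969513
```

>>> carry_out(deltas=[[0.1,[0,0,0],[0,0,0.08]],[0.1,[0,0,0],[0,0,0.16]],[0.1,[0,0,0],[0,0,0.24]],[0.1,[0,0,0],[0,0,0.32]],[0.1,[0,0,0],[0,0,0.38]],[0.1,[0,0,0],[0,0,0.418]],[0.1,[0,0,0],[0,0,0.418]],[0.1,[0,0,0],[0,0,0.418]],[0.1,[0,0,0],[0,0,0.418]]])

```text
time_s: 10.3
tcp_pos: [0.5249, -0.3021, 0.0849]
eef_rot: [180.0, 0.1, 162.0]
contact_force: [-3.3, 4.5, 12.0]
gripper_width: 0.0136
gripper_force: 45.0
```

Run:
```python
from h import *
go([.525,-.303,.085],-198.2); s=r.get_state(); print(s["moment"],s["gripper_force"],s["qd"])
for n in("scene","side"):
    im,d=r.capture(n); cv2.imwrite(f"pics/{n}4.png",cv2.resize(im[120:320,180:430,::-1],None,fx=2.5,fy=2.5))
    H=toH(cloud(cal(n),d)); m=(H[...,1]>-10)&(H[...,1]<110)&(H[...,0]<-62)&(H[...,0]>-82)&(d>0)&(H[...,2]<100)&(H[...,2]>30); print(n,"bar z",m.sum(),np.percentile(H[m][:,2],[50,90]))
```

```text
t 10.3 shift [-0.4 -0.8 -0.1] turn [0.    0.001 0.003] F [-3.3  4.5 12. ] tcp [ 0.5249 -0.3021  0.0849] [1.7998e+02 6.0000e-02 1.6196e+02]
[ 1.91896088  0.98446508 -0.03724604] 45.000107288360596 [ 5.65424459e-02  4.65758291e-02  4.27109899e-05  4.51825406e-02
  5.20308536e-02 -5.30201909e-02]
scene bar z 1047 [51.63590834 53.90544614]
side bar z 435 [53.5190835  55.15029352]
```

View pics/scene4.png

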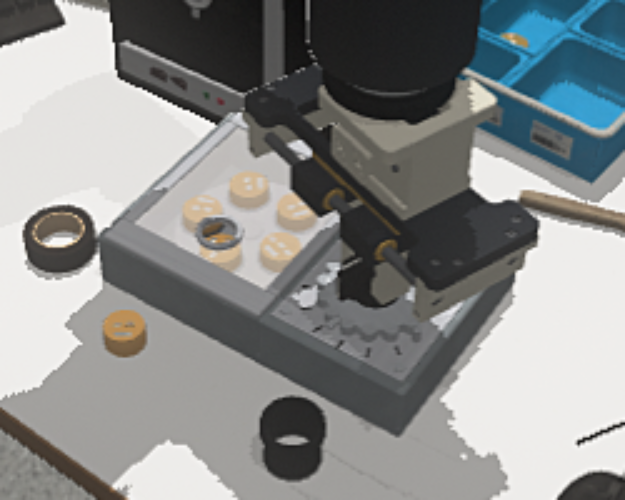

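The cover is flat and latched, a mount stands under the port ring (219,235), the knob is gripped at 45 N with near-zero twist, and the bystanders have not moved. I'm handing the job in.

```bash
python3 -c "
from plant import r
print(r.close_job())"
```

```text
the job is handed in; nothing more can be done
None
```

The job is handed in (verdict not shown): by my measurements the cover latched and held by itself, the knob went back to its end stop and then three clicks clockwise, and it is still gripped at 45 N with the loupe, tape roll and spare mount untouched.

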